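# Weigh the laundry soap and put the spare weights away

## Robot

A 6-joint arm with a two-finger parallel gripper is mounted at the origin on a cart in front of the work surface, level with it; the furniture and walls round the work are solid. World frame = base frame: x ahead of the robot, y to its left, z up, the work surface at z = 0. Lengths are in m, angles in rad, forces in N, time in s.
With the tool pointing down it reaches from about 0.35 to 0.775 m from the base axis. Payload 7.3 kg.
Tool frame: the origin (TCP) lies between the finger pads; the fingertips stand 17 mm ahead of it and the grasp point (between the pads) lies 2 mm behind it; z points along the fingers, y is the line along which they close (so a half turn about z gives the same grasp; the last joint's range is limited). The gripper opens to 92 mm and grips with 3 to 60 N. Pads are 19 mm wide; open, the fingers measure 130 mm over their backs; the gripper's body (75 mm by 190 mm) begins 47 mm behind the grasp point.
Start: joints at [1.185, 0.342, 1.524, -0, 1.275, -0.146], TCP at [0.125, 0.51, 0.244] pointing down, gripper open.
Joint ranges: [-2.53, 2.53], [-0.77, 2.02], [0.04, 2.7], [-1, 4.14], [0.28, 2.66], [-3.11, 3.11]. Speed limits (rad/s): [2.57, 2.57, 3.14, 3.14, 3.14, 3.14].

## Interface

Orientations are given as [roll, pitch, yaw] about the fixed x, y, z axes, in that order (R = Rz(yaw) Ry(pitch) Rx(roll)).
In Python, from cell import robot, optics gives the robot as it stands.
- The arm moves only by the tool play_rows, never from a script. Its argument "rows" is a list of rows, each a list of 7 numbers: the shift along the tool's x, y, z in cm, then the turn, a rotation vector about the tool's x, y, z in rad, then the opening, from 0 (shut) to 1 (fully open). In form: [[tx, ty, tz, wx, wy, wz, grip], ...]. A call has 1 to 20 rows; each row is the pose to reach, as a shift and turn from the pose commanded when the call began, along the tool's axes at that moment; what a row does not reach only later rows make up. A row lasts 1/10 s, in which the tool goes at most 50 mm and 8.59 degrees, less where a joint would pass 70% of its speed; a pose out of reach is approached as far as the arm can. A call with a gripper value outside its range is refused whole. The fingers move at their own pace and stop on an object; "squeeze" is the grip in N (left out, the last holds). Time passes only in rows, so rows that repeat a pose let the fingers close. It gives the time, the measured TCP pose, the force, the opening and the grip force at its end, in the units of the state.
- robot.observe(): the state, without advancing time (a new reading comes with each control period).
- optics.read_camera(name): name is "scene" or "top" or "wrist"; returns (picture, depth): 400x640x3 uint8, red, green, blue; 400x640 float32, m along the optical axis (not along the pixel's ray), 0 where there is no reading.
- optics.camera_model(name): a dict with "fx", "fy", "cx", "cy" (pixels), "origin" and "rotation" of the camera in the world; the wrist camera has in their place "tool_from_camera" (4x4, takes a point from camera to tool coordinates, whose origin is the TCP and whose axes are the flange's). Camera axes: x right, y up, looking along -z (the intrinsics and any distortion apply to the point x, -y, -z); pixel columns grow to the right and rows downward; lengths in m; the calibration is good to about 2 mm. A picture is of the moment at which its call begins: read the wrist's pose just before it. camera_model takes no time and is no camera call.
- robot.hand_in(): hands the job in; it is judged then, once.
The state is a dict: "time": time; "qpos": joint angles; "qvel": joint speeds; "joint_efforts": joint torques, N m; "tool_pos": TCP position; "tool_rot": TCP orientation; "contact_force": force on the tool from outside, world axes, zero at the start; "torque": the same for the moment, N m; "opening": finger opening in m; "grip_force": force on a finger pad.
Only numpy, scipy, OpenCV 4.12 (cv2) and the standard library are available. Lean on these libraries where they do the work, as an engineer would, in place of code of your own. Each camera call takes 0.05 s, during which the arm holds its last target. There are 200 camera calls.

## Task

The laundry soap has dried out and I need to know what it weighs now: lay every piece of soap that is there on the rectangular tray of the balance and set steel weights on its round plate until the beam stands level. Put the weights that are not needed upright into the wooden block, each fully down in a hole of its own size, and leave the balance loaded and level so that I can read the weight off it. Leave the beaker and the tablet bottle behind the balance where they are.

Things in the scene. Friction and masses are not known exactly. Their poses are not given: they have to be found in the camera images.
- beam (a joint): tilt of the balance beam in rad: 0 is level (pointer on the long middle mark of the dial), positive when the tray side is up (weights too heavy), negative when the tray side is down; stops at -0.10 and +0.10. A difference of 10 g between the two sides tilts it by about 0.018 rad, one of 56 g or more carries it to the stop; it swings to rest in about 1.5 s. It counts as level within 0.03, and some set of the weights always brings it within 0.02
- tray_floor (a point): centre of the inner floor of the balance's rectangular steel tray (for the goods): outside 160 x 190 mm, rim 9 mm above this floor, walls 3 mm; it moves up and down by 14 mm with the beam but always stays horizontal, and where a load lies on it does not matter. x axis to the balance's far side, y from the round plate towards the tray, z up; the tray's 160 mm run along x, its 190 mm along y. About 82 mm above the worktop when level
- plate_floor (a point): centre of the inner floor of the balance's round steel plate (for the weights): flat floor 122 mm across, rim 158 mm across and 9 mm higher; moves up and down by 14 mm opposite to the tray and stays horizontal. It lies 280 mm from the tray centre, on the other side of the balance's dial, which is 104 mm high. A wall cabinet hangs 555 mm above the worktop over the far half of the balance
- soap_0_c (a point): whole bar of cream-coloured laundry soap, 100 g when it was fresh, now between 0.75 and 1.05 times that, which the eye cannot tell; this is its centre. 40 mm along its x, 68 mm along its y, 36 mm high (z); may be absent
- soap_1_c (a point): whole bar of cream-coloured laundry soap, 100 g when it was fresh, now between 0.75 and 1.05 times that, which the eye cannot tell; this is its centre. 40 mm along its x, 68 mm along its y, 36 mm high (z); may be absent
- soap_2_c (a point): whole bar of cream-coloured laundry soap, 100 g when it was fresh, now between 0.75 and 1.05 times that, which the eye cannot tell; this is its centre. 40 mm along its x, 68 mm along its y, 36 mm high (z); may be absent
- soap_3_c (a point): half bar of cream-coloured laundry soap, 50 g when it was fresh, now between 0.75 and 1.05 times that, which the eye cannot tell; this is its centre. 40 mm along its x, 34 mm along its y, 36 mm high (z); may be absent
- soap_4_c (a point): half bar of cream-coloured laundry soap, 50 g when it was fresh, now between 0.75 and 1.05 times that, which the eye cannot tell; this is its centre. 40 mm along its x, 34 mm along its y, 36 mm high (z); may be absent
- weight_20a_c (a point): 20 g steel weight, a round body 16 mm across and 10 mm high, a short neck and on top a round grip knob 12 mm across and 8 to 12 mm high; 23 mm high over all; this is its centre, half-way up, z up
- weight_20b_c (a point): 20 g steel weight, a round body 16 mm across and 10 mm high, a short neck and on top a round grip knob 12 mm across and 8 to 12 mm high; 23 mm high over all; this is its centre, half-way up, z up
- weight_50_c (a point): 50 g steel weight, a round body 21 mm across and 14 mm high, a short neck and on top a round grip knob 14 mm across and 8 to 12 mm high; 28 mm high over all; this is its centre, half-way up, z up
- weight_100a_c (a point): 100 g steel weight, a round body 27 mm across and 18 mm high, a short neck and on top a round grip knob 15 mm across and 8 to 12 mm high; 33 mm high over all; this is its centre, half-way up, z up
- weight_100b_c (a point): 100 g steel weight, a round body 27 mm across and 18 mm high, a short neck and on top a round grip knob 15 mm across and 8 to 12 mm high; 33 mm high over all; this is its centre, half-way up, z up
- weight_200_c (a point): 200 g steel weight, a round body 34 mm across and 24 mm high, a short neck and on top a round grip knob 17 mm across and 8 to 12 mm high; 40 mm high over all; this is its centre, half-way up, z up
- weight_block_hole0 (a point): centre of the mouth of a hole for a 200 g weight in the top of the wooden weight block (130 x 108 mm, 22 mm high); 39 mm across, 8 mm deep, flat bottom. The block has three rows of two holes, 50 mm apart along its y: a row for the 200 g and the 50 g, one for the two 100 g and one for the two 20 g
- weight_block_hole1 (a point): centre of the mouth of a hole for a 50 g weight in the top of the wooden weight block (130 x 108 mm, 22 mm high); 26 mm across, 8 mm deep, flat bottom. The block has three rows of two holes, 50 mm apart along its y: a row for the 200 g and the 50 g, one for the two 100 g and one for the two 20 g
- weight_block_hole2 (a point): centre of the mouth of a hole for a 100 g weight in the top of the wooden weight block (130 x 108 mm, 22 mm high); 32 mm across, 8 mm deep, flat bottom. The block has three rows of two holes, 50 mm apart along its y: a row for the 200 g and the 50 g, one for the two 100 g and one for the two 20 g
- weight_block_hole3 (a point): centre of the mouth of a hole for a 100 g weight in the top of the wooden weight block (130 x 108 mm, 22 mm high); 32 mm across, 8 mm deep, flat bottom. The block has three rows of two holes, 50 mm apart along its y: a row for the 200 g and the 50 g, one for the two 100 g and one for the two 20 g
- weight_block_hole4 (a point): centre of the mouth of a hole for a 20 g weight in the top of the wooden weight block (130 x 108 mm, 22 mm high); 21 mm across, 8 mm deep, flat bottom. The block has three rows of two holes, 50 mm apart along its y: a row for the 200 g and the 50 g, one for the two 100 g and one for the two 20 g
- weight_block_hole5 (a point): centre of the mouth of a hole for a 20 g weight in the top of the wooden weight block (130 x 108 mm, 22 mm high); 21 mm across, 8 mm deep, flat bottom. The block has three rows of two holes, 50 mm apart along its y: a row for the 200 g and the 50 g, one for the two 100 g and one for the two 20 g
- beaker: orange measuring beaker with a handle, 141 mm high, a bystander behind the balance; origin under its middle
- tablet_bottle: white tablet bottle, 38 mm across, 78 mm high, a bystander behind the balance; origin under its middle

How it is judged:
At the end, for the whole second after the job is handed in: every piece of soap that is there lies on the tray; each weight stands either on the round plate or upright and fully down (within 3 mm) in a hole of its own size in the block; the beam is at rest and level within 0.03 rad (value of joint beam between -0.03 and 0.03 rad and velocity of joint beam between -0.05 and 0.05 rad/s and x of soap_0_c in the frame of tray_floor between -0.078 and 0.078 m and y of soap_0_c in the frame of tray_floor between -0.093 and 0.093 m and z of soap_0_c in the frame of tray_floor between 0.005 and 0.1 m and x of soap_1_c in the frame of tray_floor between -0.078 and 0.078 m and y of soap_1_c in the frame of tray_floor between -0.093 and 0.093 m and z of soap_1_c in the frame of tray_floor between 0.005 and 0.1 m and x of soap_2_c in the frame of tray_floor between -0.078 and 0.078 m and y of soap_2_c in the frame of tray_floor between -0.093 and 0.093 m and z of soap_2_c in the frame of tray_floor between 0.005 and 0.1 m and x of soap_3_c in the frame of tray_floor between -0.078 and 0.078 m and y of soap_3_c in the frame of tray_floor between -0.093 and 0.093 m and z of soap_3_c in the frame of tray_floor between 0.005 and 0.1 m and x of soap_4_c in the frame of tray_floor between -0.078 and 0.078 m and y of soap_4_c in the frame of tray_floor between -0.093 and 0.093 m and z of soap_4_c in the frame of tray_floor between 0.005 and 0.1 m and ((horizontal distance between weight_20a_c and plate_floor below 0.076 m and z of weight_20a_c in the frame of plate_floor between 0.002 and 0.08 m) or (horizontal distance between weight_20a_c and weight_block_hole4 below 0.006 m and z of weight_20a_c in the frame of weight_block_hole4 below 0.0065 m and angle between weight_20a_c's own z axis and vertical below 0.12 rad) or (horizontal distance between weight_20a_c and weight_block_hole5 below 0.006 m and z of weight_20a_c in the frame of weight_block_hole5 below 0.0065 m and angle between weight_20a_c's own z axis and vertical below 0.12 rad)) and ((horizontal distance between weight_20b_c and plate_floor below 0.076 m and z of weight_20b_c in the frame of plate_floor between 0.002 and 0.08 m) or (horizontal distance between weight_20b_c and weight_block_hole4 below 0.006 m and z of weight_20b_c in the frame of weight_block_hole4 below 0.0065 m and angle between weight_20b_c's own z axis and vertical below 0.12 rad) or (horizontal distance between weight_20b_c and weight_block_hole5 below 0.006 m and z of weight_20b_c in the frame of weight_block_hole5 below 0.0065 m and angle between weight_20b_c's own z axis and vertical below 0.12 rad)) and ((horizontal distance between weight_50_c and plate_floor below 0.076 m and z of weight_50_c in the frame of plate_floor between 0.002 and 0.08 m) or (horizontal distance between weight_50_c and weight_block_hole1 below 0.006 m and z of weight_50_c in the frame of weight_block_hole1 below 0.009 m and angle between weight_50_c's own z axis and vertical below 0.12 rad)) and ((horizontal distance between weight_100a_c and plate_floor below 0.076 m and z of weight_100a_c in the frame of plate_floor between 0.002 and 0.08 m) or (horizontal distance between weight_100a_c and weight_block_hole2 below 0.006 m and z of weight_100a_c in the frame of weight_block_hole2 below 0.0115 m and angle between weight_100a_c's own z axis and vertical below 0.12 rad) or (horizontal distance between weight_100a_c and weight_block_hole3 below 0.006 m and z of weight_100a_c in the frame of weight_block_hole3 below 0.0115 m and angle between weight_100a_c's own z axis and vertical below 0.12 rad)) and ((horizontal distance between weight_100b_c and plate_floor below 0.076 m and z of weight_100b_c in the frame of plate_floor between 0.002 and 0.08 m) or (horizontal distance between weight_100b_c and weight_block_hole2 below 0.006 m and z of weight_100b_c in the frame of weight_block_hole2 below 0.0115 m and angle between weight_100b_c's own z axis and vertical below 0.12 rad) or (horizontal distance between weight_100b_c and weight_block_hole3 below 0.006 m and z of weight_100b_c in the frame of weight_block_hole3 below 0.0115 m and angle between weight_100b_c's own z axis and vertical below 0.12 rad)) and ((horizontal distance between weight_200_c and plate_floor below 0.076 m and z of weight_200_c in the frame of plate_floor between 0.002 and 0.08 m) or (horizontal distance between weight_200_c and weight_block_hole0 below 0.006 m and z of weight_200_c in the frame of weight_block_hole0 below 0.015 m and angle between weight_200_c's own z axis and vertical below 0.12 rad))); the robot touches nothing.
It fails at once if the beaker is shifted by more than 3 cm (distance of beaker from where it was at the start of the episode above 0.03 m).
It fails at once if the tablet bottle is shifted by more than 3 cm (distance of tablet_bottle from where it was at the start of the episode above 0.03 m).
Of soap_0, soap_1, soap_2, soap_3, soap_4 only 2 to 4 are there at a start; the rules pass over those that are not, and their reading is None.
At some moment in a run one of soap_0, soap_1, soap_2, soap_3, soap_4 may be knocked a few centimetres aside while the robot is not near it.
It also fails if it takes over 210 s, if anything falls off the work surface, if the arm or the gripper's body presses on something with over 40 N, if the wrist force passes 120 N, or if a joint passes its speed limit or range.

## Working session

There is one attempt and no reset: what is moved stays moved. The work goes in short steps, Python scripts to look and compute and a tool call to move; the robot and the scene stay as the last step left them, time stands still between calls to the robot, and variables do not carry over. Pictures are saved under pics/ and viewed, at most 14 in all, crops included, and the job is handed in when it is done.

Besides the shell and the picture viewer there is one more tool, called after "Call:" as a command line: name --pt "numbers of a row" for each row, then --argument value for the rest. play_rows: Moves the arm, as the interface text tells. Its arguments: {"type":"object","properties":{"rows":{"type":"array"},"squeeze":{"type":"number"}},"required":["rows"]}

```bash
ls; mkdir -p pics
cat > h.py <<'E'
import numpy as np, cv2
from cell import robot, optics
from scipy.spatial.transform import Rotation as R
def cam(name):
    m=optics.camera_model(name)
    s=robot.observe(); p,d=optics.read_camera(name)
    if name=='wrist':
        T=np.eye(4); T[:3,:3]=R.from_euler('xyz',s['tool_rot']).as_matrix(); T[:3,3]=s['tool_pos']
        C=T@np.array(m['tool_from_camera']); o=C[:3,3]; r=C[:3,:3]
    else: o=np.array(m['origin']); r=np.array(m['rotation'])
    return p,d,m,o,r
def pts(c):
    p,d,m,o,r=c
    v,u=np.mgrid[0:400,0:640]
    q=np.stack([(u-m['cx'])/m['fx']*d,-(v-m['cy'])/m['fy']*d,-d],-1)
    return q@r.T+o
def ray(c,u,v,z):
    p,d,m,o,r=c
    k=r@np.array([(u-m['cx'])/m['fx'],-(v-m['cy'])/m['fy'],-1]); return o+k*(z-o[2])/k[2]
def save(img,name,s=1):
    if s!=1: img=cv2.resize(img,None,fx=s,fy=s,interpolation=cv2.INTER_CUBIC)
    cv2.imwrite('pics/'+name,img[...,::-1])
E
python3 - <<'E'
from h import *
s=robot.observe(); print(s['time'],s['tool_pos'],s['tool_rot'],s['opening'])
for n in('scene','top','wrist'):
    c=cam(n); save(c[0],n+'0.png'); print(n,{k:(np.round(v,3).tolist()) for k,v in c[2].items() if not isinstance(v,str)})
E
```

```text
pics
0.0 [0.12453933 0.5096292  0.24304534] [-3.14005848e+00 -2.18416146e-04  2.90178689e+00] 0.0922012164800859
scene {'fx': 469.756, 'fy': 469.756, 'cx': 321.214, 'cy': 204.388, 'origin': [-0.045, 0.965, 0.671], 'rotation': [1.093, 0.001, -2.559]}
top {'fx': 385.998, 'fy': 385.998, 'cx': 320.493, 'cy': 203.947, 'origin': [0.43, -0.026, 1.231], 'rotation': [0.166, 0.007, -1.577]}
wrist {'fx': 281.674, 'fy': 281.674, 'cx': 320.207, 'cy': 198.508, 'tool_from_camera': [[0.0, 0.961, 0.276, 0.073], [1.0, 0.0, -0.002, -0.001], [-0.002, 0.276, -0.961, -0.141], [0.0, 0.0, 0.0, 1.0]]}
```

```bash
sed -i "s/r=np.array(m\['rotation'\])/r=R.from_euler('xyz',m['rotation']).as_matrix()/" h.py
```

```text
(no output)
```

View pics/scene0.png

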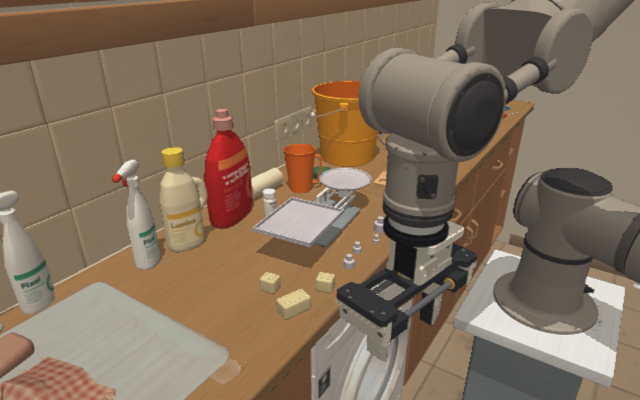

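View pics/top0.png

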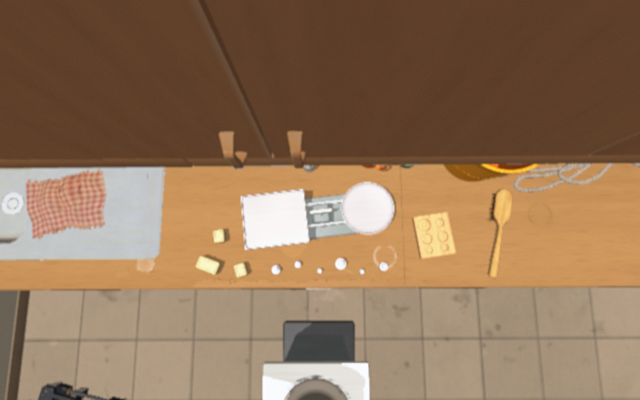

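Run:
```python
from h import *
c=cam('top'); P=pts(c); np.save('P0.npy',P)
for n,u,v in [('table',240,255),('tray',275,219),('plate',368,208),('block',434,253),('soapw',208,265),('h1',240,270),('h2',219,236)]+[('w%d'%i,*q) for i,q in enumerate([(276,269),(298,265),(320,270),(341,264),(362,271),(384,266)])]:
    print(n,np.round(P[v,u],3))
save(c[0][160:290,190:470],'topcrop.png',2.8)
Z=P[...,2]
m=(Z>0.010)&(Z<0.12)&(P[...,0]>0.3)&(P[...,0]<0.75)&(abs(P[...,1])<0.5)
n,l,st,ce=cv2.connectedComponentsWithStats(m.astype(np.uint8))
for i in range(1,n):
    if st[i,4]>8: print(st[i],ce[i].round(1),np.round(P[l==i].mean(0),3),Z[l==i].max().round(3))
```

```text
table [0.475 0.237 0.002]
tray [0.579 0.118 0.078]
plate [ 0.61  -0.163  0.078]
block [ 0.476 -0.37   0.022]
soapw [0.444 0.327 0.035]
h1 [0.428 0.228 0.038]
h2 [0.532 0.296 0.039]
w0 [0.43  0.119 0.032]
w1 [0.442 0.052 0.027]
w2 [ 0.426 -0.016  0.02 ]
w3 [ 0.444 -0.08   0.043]
w4 [ 0.423 -0.145  0.025]
w5 [ 0.437 -0.213  0.029]
[305 165   8   6  46] [308.5 167.4] [0.747 0.018 0.046] 0.076
[378 165  10   5  22] [382.6 167.1] [ 0.74  -0.212  0.068] 0.11
[447 164  36  17 269] [461.3 172.8] [ 0.72  -0.455  0.067] 0.12
[ 241  182  153   67 7079] [313.5 214.7] [0.592 0.002 0.072] 0.108
[ 413  212   43   46 1438] [433.7 234.4] [ 0.534 -0.373  0.019] 0.029
[213 229  13  14 158] [219.2 235.3] [0.535 0.297 0.032] 0.044
[196 255  25  19 311] [208.2 264.2] [0.446 0.327 0.033] 0.041
[335 258  11  11  95] [340.2 262.9] [ 0.448 -0.078  0.028] 0.044
[295 261   6   6  31] [297.4 263.5] [0.447 0.054 0.021] 0.032
[234 262  14  15 161] [240.6 269. ] [0.431 0.227 0.033] 0.041
[379 262   9   8  60] [383.2 265.6] [ 0.439 -0.211  0.022] 0.036
[272 265   9   9  59] [275.6 268.9] [0.431 0.121 0.023] 0.035
[317 268   5   5  15] [319.3 270.2] [ 0.426 -0.014  0.02 ] 0.027
[359 269   5   5  17] [361.3 270.8] [ 0.423 -0.143  0.021] 0.027
```

View pics/topcrop.png

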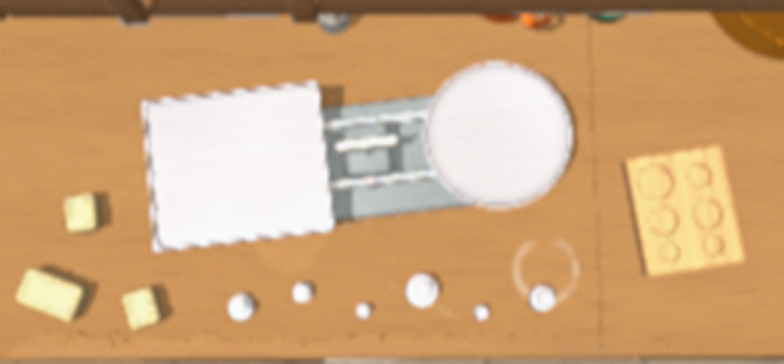

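```bash
cat >> h.py <<'E'
def plan(*wps):
    """world waypoints (x,y,z,yaw) -> tool-frame shift cm and turn vector from present pose"""
    s=robot.observe(); r0=R.from_euler('xyz',s['tool_rot'])
    print('now',s['time'],np.round(s['tool_pos'],4),np.round(s['tool_rot'],3))
    for x,y,z,yaw in wps:
        d=r0.inv().apply(np.array([x,y,z])-s['tool_pos'])*100
        w=(r0.inv()*R.from_euler('xyz',[np.pi,0,yaw])).as_rotvec()
        n=np.linalg.norm(d)/5; print((x,y,z,round(yaw,3)),'->',np.round(d,2).tolist(),np.round(w,3).tolist(),'rows>=%.1f'%max(n,np.linalg.norm(w)/.15))
E
python3 - <<'E'
from h import *
plan((.42,.27,.27,np.pi),(.42,.22,.27,np.pi))
P=np.load('P0.npy')
c=cam('top'); print(ray(c,320,160,.555))
E
```

```text
now 0.2 [0.1246 0.5098 0.2433] [-3.141 -0.     2.902]
(0.42, 0.27, 0.27, 3.142) -> [-34.39, -16.28, -2.66] [-0.001, -0.0, -0.24] rows>=7.6
(0.42, 0.22, 0.27, 3.142) -> [-35.58, -21.14, -2.65] [-0.001, -0.0, -0.24] rows>=8.3
[ 0.6242041 -0.0217925  0.555    ]
```

Call:
play_rows --pt "-34.4 -16.3 -2.7 0 0 -0.24 1" --pt "-34.4 -16.3 -2.7 0 0 -0.24 1" --pt "-34.4 -16.3 -2.7 0 0 -0.24 1" --pt "-34.4 -16.3 -2.7 0 0 -0.24 1" --pt "-34.4 -16.3 -2.7 0 0 -0.24 1" --pt "-34.4 -16.3 -2.7 0 0 -0.24 1" --pt "-34.4 -16.3 -2.7 0 0 -0.24 1" --pt "-34.4 -16.3 -2.7 0 0 -0.24 1" --pt "-34.4 -16.3 -2.7 0 0 -0.24 1" --pt "-34.4 -16.3 -2.7 0 0 -0.24 1" --pt "-34.4 -16.3 -2.7 0 0 -0.24 1" --pt "-34.4 -16.3 -2.7 0 0 -0.24 1"

```text
time: 1.45
tool_pos: [0.4191, 0.2708, 0.2707]
tool_rot: [3.141, -0.0, -3.14]
contact_force: [-0.5, -0.2, 0.2]
opening: 0.0917
grip_force: 0.0
```

```bash
cat >> h.py <<'E'
def soaps(c,show=True):
    P=pts(c); hsv=cv2.cvtColor(c[0],cv2.COLOR_RGB2HSV)
    Z=P[...,2]
    m=(Z>0.028)&(Z<0.045)&(P[...,0]>.35)&(P[...,0]<.7)&(P[...,1]>.14)&(P[...,1]<.5)&(hsv[...,2]>120)
    n,l,st,ce=cv2.connectedComponentsWithStats(m.astype(np.uint8))
    for i in range(1,n):
        if st[i,4]<100: continue
        q=P[l==i]; (a,b),(w,h),t=cv2.minAreaRect((q[:,:2]*1000).astype(np.float32))
        print('soap c',round(a/1000,4),round(b/1000,4),'mm %.0f x %.0f'%(w,h),'angle of first side',round(t,1),'top',np.median(q[:,2]).round(4),'med',np.median(q[:,:2],0).round(4))
E
python3 - <<'E'
from h import *
s=robot.observe();print(s['time'],s['tool_pos'],s['tool_rot'])
c=cam('wrist'); save(c[0],'w1.png'); soaps(c); P=pts(c); print(np.median(P[(abs(P[...,2])<.01)],0), 'top:'); soaps(cam('top'))
E
```

```text
1.45 [0.41910249 0.27083343 0.27069294] [ 3.14143452e+00 -3.49847640e-04 -3.13952278e+00]
soap c 0.4308 0.2297 mm 40 x 34 angle of first side 17.6 top 0.0359 med [0.4288 0.2304]
soap c 0.4463 0.3308 mm 68 x 40 angle of first side 69.3 top 0.0362 med [0.444  0.3295]
soap c 0.5327 0.3001 mm 35 x 34 angle of first side 6.4 top 0.0361 med [0.5305 0.2999]
[0.45504793 0.28199753 0.00049068] top:
soap c 0.536 0.2997 mm 38 x 35 angle of first side 0.4 top 0.0351 med [0.5355 0.2986]
soap c 0.4312 0.2287 mm 40 x 34 angle of first side 14.7 top 0.035 med [0.4309 0.2286]
```

View pics/w1.png

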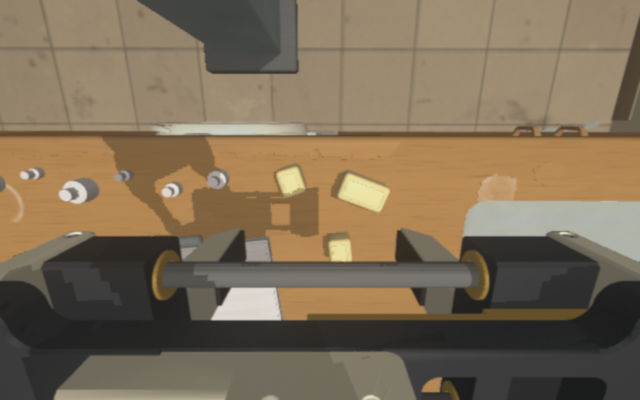

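Run:
```python
from h import *
c=cam('top')
q=[ray(c,190+u/2.8,160+v/2.8,.091)[:2] for u,v in [(145,103),(317,83),(333,230),(155,250)]]
q=np.array(q); print(np.round(q,3), 'centre',q.mean(0), [np.linalg.norm(q[i]-q[i-1]).round(3) for i in range(4)])
e=(q[0]-q[1])+(q[3]-q[2]); e/=np.linalg.norm(e); print('ydir',e,np.degrees(np.arctan2(e[1],e[0])))
pl=ray(c,190+500/2.8,160+135/2.8,.091)[:2]; print('plate',pl,np.linalg.norm(pl-q.mean(0)))
d=(q.mean(0)-pl); print(np.degrees(np.arctan2(d[1],d[0])))
P=np.load('P0.npy'); 
for ctr,r in ((q.mean(0),.06),(pl,.05)):
    m=(np.hypot(P[...,0]-ctr[0],P[...,1]-ctr[1])<r)&(P[...,2]>.05); print('floor z',np.median(P[m][:,2]),m.sum())
z0=.15
plan((.431,.2295,.15,np.radians(197.6)),(.431,.2295,.024,np.radians(197.6)))
```

```text
[[0.645 0.217]
 [0.666 0.033]
 [0.508 0.016]
 [0.488 0.203]] centre [0.57659424 0.11705834] [np.float64(0.158), np.float64(0.186), np.float64(0.159), np.float64(0.188)]
ydir [-0.10734316  0.99422203] 96.16218263383418
plate [ 0.60749019 -0.16269592] 0.28145515960506157
96.30218358958903
floor z 0.9029894387376074 18073
floor z 0.9016197637351987 17466
now 1.6 [0.4194 0.2707 0.2708] [ 3.141  0.    -3.14 ]
(0.431, 0.2295, 0.15, np.float64(3.449)) -> [-1.15, -4.12, 12.08] [0.0, 0.0, -0.305] rows>=2.6
(0.431, 0.2295, 0.024, np.float64(3.449)) -> [-1.15, -4.12, 24.68] [0.0, 0.0, -0.305] rows>=5.0
```

```bash
cat >> h.py <<'E'
TC=np.array([.577,.117]); PC=np.array([.607,-.163]); A=np.radians(96.2)
EY=np.array([np.cos(A),np.sin(A)]); EX=np.array([EY[1],-EY[0]])
def tr(x,y): return tuple(TC+EX*x+EY*y)
def pl(x,y): return tuple(PC+EX*x+EY*y)
def beam():
    P=pts(cam('top')); o=[]
    for ctr,r in ((TC,.075),(PC,.055)):
        m=(np.hypot(P[...,0]-ctr[0],P[...,1]-ctr[1])<r)&(P[...,2]>.055)&(P[...,2]<.11)
        z=P[m][:,2]; o.append((np.percentile(z,20),np.median(z)))
    print('tray',np.round(o[0],4),'plate',np.round(o[1],4),'beam~',round((o[0][0]-o[1][0])/.28,3))
E
python3 - <<'E'
from h import *
y=np.radians(249.3)
plan((.446,.3305,.11,y),(.446,.3305,.024,y)); beam()
E
```

```text
now 1.6 [0.4194 0.2707 0.2708] [ 3.141  0.    -3.14 ]
(0.446, 0.3305, 0.11, np.float64(4.351)) -> [-2.67, 5.98, 16.08] [0.0, 0.0, -1.208] rows>=8.1
(0.446, 0.3305, 0.024, np.float64(4.351)) -> [-2.67, 5.97, 24.68] [0.0, 0.0, -1.208] rows>=8.1
tray [0.0797 0.0815] plate [0.0797 0.0815] beam~ 0.0
```

Call:
play_rows --pt "-2.7 6.0 16 0 0 -1.208 1" --pt "-2.7 6.0 16 0 0 -1.208 1" --pt "-2.7 6.0 16 0 0 -1.208 1" --pt "-2.7 6.0 16 0 0 -1.208 1" --pt "-2.7 6.0 16 0 0 -1.208 1" --pt "-2.7 6.0 16 0 0 -1.208 1" --pt "-2.7 6.0 16 0 0 -1.208 1" --pt "-2.7 6.0 16 0 0 -1.208 1" --pt "-2.7 6.0 16 0 0 -1.208 1" --pt "-2.7 6.0 16 0 0 -1.208 1" --pt "-2.7 6.0 20 0 0 -1.208 1" --pt "-2.7 6.0 23 0 0 -1.208 1" --pt "-2.7 6.0 24.7 0 0 -1.208 1" --pt "-2.7 6.0 24.7 0 0 -1.208 0.3" --pt "-2.7 6.0 24.7 0 0 -1.208 0.3" --pt "-2.7 6.0 24.7 0 0 -1.208 0.3" --pt "-2.7 6.0 24.7 0 0 -1.208 0.3" --pt "-2.7 6.0 24.7 0 0 -1.208 0.3" --pt "-2.7 6.0 24.7 0 0 -1.208 0.3" --pt "-2.7 6.0 24.7 0 0 -1.208 0.3" --squeeze 15

```text
time: 3.65
tool_pos: [0.4471, 0.3301, 0.024]
tool_rot: [-3.141, 0.0, -1.934]
contact_force: [-0.7, -0.2, 0.2]
opening: 0.0409
grip_force: 0.4
```

Run:
```python
from h import *
x,y=tr(0,.035); a=np.radians(186.2)
plan((.446,.3305,.17,np.radians(249.3)),(x,y,.17,a),(x,y,.109,a)); print(robot.observe()['opening'])
```

```text
now 3.65 [0.4471 0.3301 0.024 ] [-3.141  0.    -1.934]
(0.446, 0.3305, 0.17, np.float64(4.351)) -> [-0.01, 0.12, -14.6] [-0.0, 0.0, -0.001] rows>=2.9
(np.float64(0.5732200225502891), np.float64(0.15179528373903106), 0.17, np.float64(3.25)) -> [12.19, -18.12, -14.6] [0.0, 0.0, 1.1] rows>=7.3
(np.float64(0.5732200225502891), np.float64(0.15179528373903106), 0.109, np.float64(3.25)) -> [12.19, -18.12, -8.5] [0.0, 0.0, 1.1] rows>=7.3
0.04086569063207506
```

Call:
play_rows --pt "0 0 0 0 0 0 0.3" --pt "0 0 0 0 0 0 0.3" --pt "0 0 0 0 0 0 0.3" --pt "0 0 -5 0 0 0 0.3" --pt "0 0 -10 0 0 0 0.3" --pt "0 0 -14.6 0 0 0 0.3" --pt "12.2 -18.1 -14.6 0 0 1.1 0.3" --pt "12.2 -18.1 -14.6 0 0 1.1 0.3" --pt "12.2 -18.1 -14.6 0 0 1.1 0.3" --pt "12.2 -18.1 -14.6 0 0 1.1 0.3" --pt "12.2 -18.1 -14.6 0 0 1.1 0.3" --pt "12.2 -18.1 -14.6 0 0 1.1 0.3" --pt "12.2 -18.1 -14.6 0 0 1.1 0.3" --pt "12.2 -18.1 -14.6 0 0 1.1 0.3" --pt "12.2 -18.1 -14.6 0 0 1.1 0.3" --pt "12.2 -18.1 -11.6 0 0 1.1 0.3" --pt "12.2 -18.1 -9.2 0 0 1.1 0.3" --pt "12.2 -18.1 -8.5 0 0 1.1 0.3" --pt "12.2 -18.1 -8.5 0 0 1.1 0.3"

```text
time: 5.55
tool_pos: [0.5725, 0.1517, 0.1077]
tool_rot: [3.142, -0.002, -3.032]
contact_force: [0.8, -0.0, 0.4]
opening: 0.0399
grip_force: 15.0
```

Run:
```python
from h import *
print(robot.observe()['opening'],robot.observe()['grip_force'])
y=np.radians(93)
plan((.534,.2995,.17,y),(.534,.2995,.024,y)); beam()
```

```text
0.039927220711115735 14.99990701675415
now 5.55 [0.5725 0.1517 0.1077] [ 3.142e+00 -2.000e-03 -3.032e+00]
(0.534, 0.2995, 0.17, np.float64(1.623)) -> [2.23, 15.11, -6.22] [-0.002, -0.002, 1.628] rows>=10.9
(0.534, 0.2995, 0.024, np.float64(1.623)) -> [2.19, 15.11, 8.38] [-0.002, -0.002, 1.628] rows>=10.9
tray [0.0774 0.0792] plate [0.0821 0.084 ] beam~ -0.017
```

Call:
play_rows --pt "0 0 0 0 0 0 0.62" --pt "0 0 0 0 0 0 0.62" --pt "0 0 0 0 0 0 0.62" --pt "0 0 -3 0 0 0 0.7" --pt "0 0 -6.2 0 0 0 1" --pt "2.2 15.1 -6.2 0 0 1.62 1" --pt "2.2 15.1 -6.2 0 0 1.62 1" --pt "2.2 15.1 -6.2 0 0 1.62 1" --pt "2.2 15.1 -6.2 0 0 1.62 1" --pt "2.2 15.1 -6.2 0 0 1.62 1" --pt "2.2 15.1 -6.2 0 0 1.62 1" --pt "2.2 15.1 -6.2 0 0 1.62 1" --pt "2.2 15.1 -6.2 0 0 1.62 1" --pt "2.2 15.1 -6.2 0 0 1.62 1" --pt "2.2 15.1 -6.2 0 0 1.62 1" --pt "2.2 15.1 -6.2 0 0 1.62 1" --pt "2.2 15.1 -6.2 0 0 1.62 1" --pt "2.2 15.1 -6.2 0 0 1.62 1"

```text
time: 7.4
tool_pos: [0.535, 0.2995, 0.1711]
tool_rot: [3.141, -0.0, 1.634]
contact_force: [0.5, 0.4, 0.5]
opening: 0.0916
grip_force: 0.0
```

Run:
```python
from h import *
y=np.radians(93)
plan((.534,.2995,.17,y),(.534,.2995,.024,y)); beam()
c=cam('scene'); save(c[0][150:330,200:440],'s1.png',3)
print('wrist');soaps(cam('wrist')); print('top'); soaps(cam('top')); print('scene'); soaps(c)
```

```text
now 7.4 [0.535  0.2995 0.1711] [ 3.141 -0.     1.634]
(0.534, 0.2995, 0.17, np.float64(1.623)) -> [0.01, -0.1, 0.11] [0.001, -0.0, 0.011] rows>=0.1
(0.534, 0.2995, 0.024, np.float64(1.623)) -> [0.01, -0.1, 14.71] [0.001, -0.0, 0.011] rows>=2.9
tray [0.066  0.0682] plate [0.0938 0.0956] beam~ -0.099
wrist
soap c 0.536 0.2998 mm 40 x 34 angle of first side 6.8 top 0.0357 med [0.5358 0.3018]
top
soap c 0.5359 0.2992 mm 35 x 38 angle of first side 90.0 top 0.0343 med [0.5355 0.2987]
soap c 0.4309 0.229 mm 40 x 34 angle of first side 16.5 top 0.0342 med [0.4309 0.2287]
scene
soap c 0.5326 0.301 mm 39 x 34 angle of first side 7.9 top 0.035 med [0.5295 0.3055]
soap c 0.428 0.2306 mm 39 x 36 angle of first side 20.9 top 0.0353 med [0.4265 0.2355]
```

View pics/s1.png

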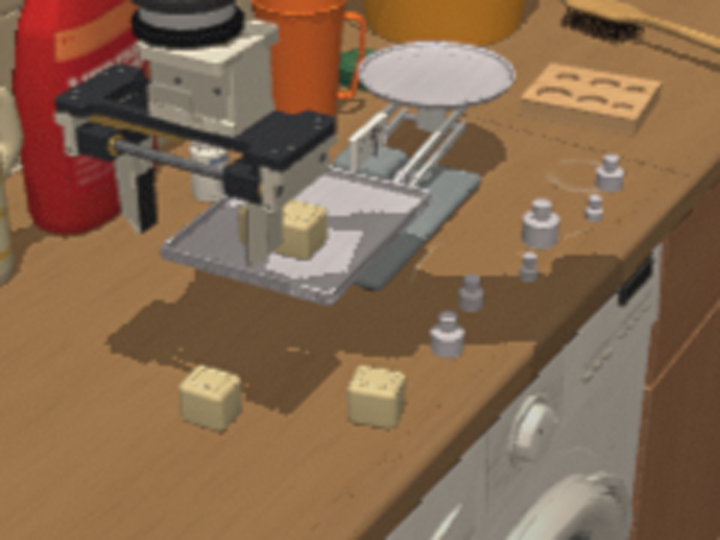

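Call:
play_rows --pt "0 0.1 5 0 0 -0.056 1" --pt "0 0.1 10 0 0 -0.056 1" --pt "0 0.1 13 0 0 -0.056 1" --pt "0 0.1 14.6 0 0 -0.056 1" --pt "0 0.1 14.6 0 0 -0.056 0.3" --pt "0 0.1 14.6 0 0 -0.056 0.3" --pt "0 0.1 14.6 0 0 -0.056 0.3" --pt "0 0.1 14.6 0 0 -0.056 0.3" --pt "0 0.1 14.6 0 0 -0.056 0.3" --pt "0 0.1 14.6 0 0 -0.056 0.3" --pt "0 0.1 14.6 0 0 -0.056 0.3" --pt "0 0.1 14.6 0 0 -0.056 0.3" --pt "0 0.1 14.6 0 0 -0.056 0.3" --pt "0 0.1 14.6 0 0 -0.056 0.3" --pt "0 0.1 10 0 0 -0.056 0.3" --pt "0 0.1 5 0 0 -0.056 0.3" --pt "0 0.1 0 0 0 -0.056 0.3"

```text
time: 9.3
tool_pos: [0.5354, 0.2993, 0.1717]
tool_rot: [-3.14, 0.0, 1.686]
contact_force: [0.8, 0.6, -1.6]
opening: 0.0396
grip_force: 15.0
```

Run:
```python
from h import *
x,y=tr(0.035,-.05); a=np.radians(96.2)
print(robot.observe()['opening'])
plan((x,y,.171,a),(x,y,.098,a))
```

```text
0.0395977925020657
now 9.3 [0.5354 0.2993 0.1717] [-3.14   0.     1.686]
(np.float64(0.6171952515243322), np.float64(0.07107242925109503), 0.171, np.float64(1.679)) -> [-23.61, 5.51, 0.07] [-0.002, 0.0, 0.007] rows>=4.8
(np.float64(0.6171952515243322), np.float64(0.07107242925109503), 0.098, np.float64(1.679)) -> [-23.61, 5.52, 7.37] [-0.002, 0.0, 0.007] rows>=5.1
```

Call:
play_rows --pt "-23.6 5.5 0 0 0 0 0.3" --pt "-23.6 5.5 0 0 0 0 0.3" --pt "-23.6 5.5 0 0 0 0 0.3" --pt "-23.6 5.5 0 0 0 0 0.3" --pt "-23.6 5.5 0 0 0 0 0.3" --pt "-23.6 5.5 0 0 0 0 0.3" --pt "-23.6 5.5 0 0 0 0 0.3" --pt "-23.6 5.5 4 0 0 0 0.3" --pt "-23.6 5.5 6.5 0 0 0 0.3" --pt "-23.6 5.5 7.7 0 0 0 0.3" --pt "-23.6 5.5 7.7 0 0 0 0.3" --pt "-23.6 5.5 7.7 0 0 0 0.65" --pt "-23.6 5.5 7.7 0 0 0 0.65" --pt "-23.6 5.5 7.7 0 0 0 0.65" --pt "-23.6 5.5 4 0 0 0 0.65" --pt "-23.6 5.5 0 0 0 0 1"

```text
time: 10.9
tool_pos: [0.6168, 0.0714, 0.1706]
tool_rot: [-3.139, -0.0, 1.686]
contact_force: [1.9, -0.3, 0.8]
opening: 0.0646
grip_force: 0.0
```

Run:
```python
from h import *
a=np.radians(197.2)
soaps(cam('top'))
plan((.431,.2295,.17,a),(.431,.2295,.036,a))
```

```text
now 10.95 [0.6205 0.0715 0.1794] [3.131e+00 1.000e-03 1.686e+00]
(0.431, 0.2295, 0.17, np.float64(3.442)) -> [17.87, -17.02, 0.73] [0.007, 0.01, -1.756] rows>=11.7
(0.431, 0.2295, 0.036, np.float64(3.442)) -> [17.89, -17.16, 14.13] [0.007, 0.01, -1.756] rows>=11.7
```

Call:
play_rows --pt "17.9 -16.7 0 0 0 -1.755 1" --pt "17.9 -16.7 0 0 0 -1.755 1" --pt "17.9 -16.7 0 0 0 -1.755 1" --pt "17.9 -16.7 0 0 0 -1.755 1" --pt "17.9 -16.7 0 0 0 -1.755 1" --pt "17.9 -16.7 0 0 0 -1.755 1" --pt "17.9 -16.7 0 0 0 -1.755 1" --pt "17.9 -16.7 0 0 0 -1.755 1" --pt "17.9 -16.7 0 0 0 -1.755 1" --pt "17.9 -16.7 0 0 0 -1.755 1" --pt "17.9 -16.7 0 0 0 -1.755 1" --pt "17.9 -16.7 0 0 0 -1.755 1" --pt "17.9 -16.7 0 0 0 -1.755 1" --pt "17.9 -16.7 0 0 0 -1.755 1" --pt "17.9 -16.7 0 0 0 -1.755 1"

```text
time: 12.45
tool_pos: [0.4312, 0.2301, 0.1709]
tool_rot: [3.141, 0.0, -2.845]
contact_force: [-0.1, -0.2, -0.3]
opening: 0.0915
grip_force: 0.0
```

Run:
```python
from h import *
c=cam('top'); print('top'); soaps(c); print('wrist'); soaps(cam('wrist')); print('scene'); s=cam('scene'); soaps(s)
save(s[0][150:330,200:440],'s2.png',3)
beam()
a=np.radians(197.2)
plan((.431,.2295,.17,a),(.431,.2295,.036,a))
```

```text
top
wrist
soap c 0.4297 0.2291 mm 39 x 34 angle of first side 17.3 top 0.036 med [0.4283 0.2287]
scene
soap c 0.4275 0.232 mm 39 x 37 angle of first side 25.0 top 0.0352 med [0.426  0.2358]
tray [0.0662 0.0686] plate [0.0936 0.0954] beam~ -0.098
now 12.65 [0.4312 0.2301 0.1707] [ 3.142  0.    -2.843]
(0.431, 0.2295, 0.17, np.float64(3.442)) -> [0.03, -0.05, 0.07] [0.0, 0.0, -0.002] rows>=0.0
(0.431, 0.2295, 0.036, np.float64(3.442)) -> [0.03, -0.05, 13.47] [0.0, 0.0, -0.002] rows>=2.7
```

View pics/s2.png

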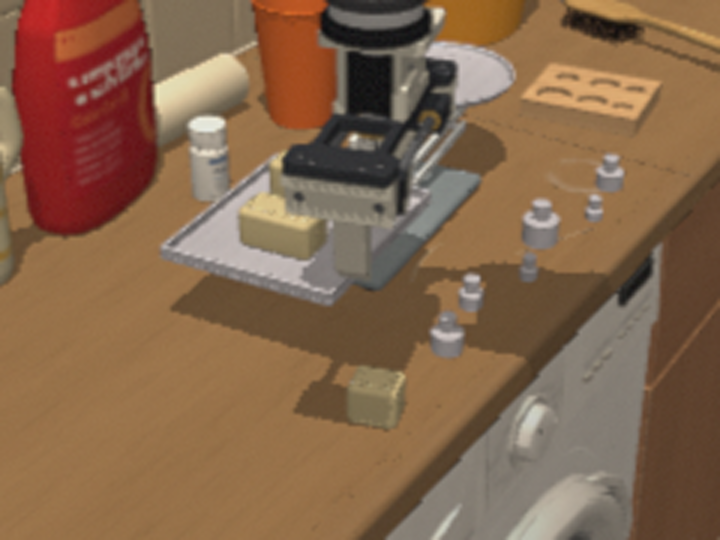

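Call:
play_rows --pt "0 -0.1 5 0 0 0 1" --pt "0 -0.1 10 0 0 0 1" --pt "0 -0.1 12.5 0 0 0 1" --pt "0 -0.1 13.5 0 0 0 1" --pt "0 -0.1 13.5 0 0 0 0.25" --pt "0 -0.1 13.5 0 0 0 0.25" --pt "0 -0.1 13.5 0 0 0 0.25" --pt "0 -0.1 13.5 0 0 0 0.25" --pt "0 -0.1 13.5 0 0 0 0.25" --pt "0 -0.1 13.5 0 0 0 0.25" --pt "0 -0.1 13.5 0 0 0 0.25" --pt "0 -0.1 13.5 0 0 0 0.25" --pt "0 -0.1 13.5 0 0 0 0.25" --pt "0 -0.1 13.5 0 0 0 0.25" --pt "0 -0.1 13.5 0 0 0 0.25" --pt "0 -0.1 10 0 0 0 0.25" --pt "0 -0.1 5 0 0 0 0.25" --pt "0 -0.1 0 0 0 0 0.25" --pt "0 -0.1 0 0 0 0 0.25"

```text
time: 14.55
tool_pos: [0.4347, 0.2303, 0.1769]
tool_rot: [3.141, 0.012, -2.842]
contact_force: [1.3, -0.2, -1.0]
opening: 0.0337
grip_force: 15.0
```

Run:
```python
from h import *
x,y=tr(-0.035,-.04); a=np.radians(186.2)
print(robot.observe()['opening'],robot.observe()['grip_force'])
plan((x,y,.171,a),(x,y,.107,a))
```

```text
0.03374945304705651 14.999918192625046
now 14.55 [0.4347 0.2303 0.1769] [ 3.141  0.012 -2.842]
(np.float64(0.5465246904892098), np.float64(0.07345398399139659), 0.171, np.float64(3.25)) -> [-6.05, -18.28, 0.65] [0.002, 0.012, 0.191] rows>=3.9
(np.float64(0.5465246904892098), np.float64(0.07345398399139659), 0.107, np.float64(3.25)) -> [-5.98, -18.29, 7.05] [0.002, 0.012, 0.191] rows>=4.1
```

Call:
play_rows --pt "-6.4 -18.4 0 0 0 0.19 0.25" --pt "-6.4 -18.4 0 0 0 0.19 0.25" --pt "-6.4 -18.4 0 0 0 0.19 0.25" --pt "-6.4 -18.4 0 0 0 0.19 0.25" --pt "-6.4 -18.4 0 0 0 0.19 0.25" --pt "-6.4 -18.4 0 0 0 0.19 0.25" --pt "-6.4 -18.4 3.5 0 0 0.19 0.25" --pt "-6.4 -18.4 5.5 0 0 0.19 0.25" --pt "-6.4 -18.4 6.4 0 0 0.19 0.25" --pt "-6.4 -18.4 6.4 0 0 0.19 0.25" --pt "-6.4 -18.4 6.4 0 0 0.19 0.6" --pt "-6.4 -18.4 6.4 0 0 0.19 0.6" --pt "-6.4 -18.4 6.4 0 0 0.19 0.6" --pt "-6.4 -18.4 3.5 0 0 0.19 0.6" --pt "-6.4 -18.4 0 0 0 0.19 1" --pt "-6.4 -18.4 -3 0 0 0.19 1" --pt "-6.4 -18.4 -5 0 0 0.19 1" --pt "-6.4 -18.4 -5 0 0 0.19 1"

```text
time: 16.35
tool_pos: [0.5485, 0.0721, 0.2245]
tool_rot: [-3.141, 0.007, -3.032]
contact_force: [-0.6, -1.3, 0.6]
opening: 0.0827
grip_force: 0.0
```

Run:
```python
from h import *
plan((.39,-.12,.27,np.pi),(.39,0.05,.27,np.pi))
```

```text
now 16.35 [0.5485 0.0721 0.2245] [-3.141  0.007 -3.032]
(0.39, -0.12, 0.27, 3.142) -> [17.81, -17.37, -4.67] [-0.0, 0.007, 0.109] rows>=5.1
(0.39, 0.05, 0.27, 3.142) -> [15.96, -0.47, -4.67] [-0.0, 0.007, 0.109] rows>=3.3
```

Call:
play_rows --pt "15.5 -10.5 -4.5 0 0 0.109 1" --pt "15.5 -10.5 -4.5 0 0 0.109 1" --pt "15.5 -10.5 -4.5 0 0 0.109 1" --pt "15.5 -10.5 -4.5 0 0 0.109 1" --pt "15.5 -10.5 -4.5 0 0 0.109 1" --pt "15.5 -10.5 -4.5 0 0 0.109 1" --pt "15.5 -10.5 -4.5 0 0 0.109 1" --pt "15.5 -10.5 -4.5 0 0 0.109 1"

```text
time: 17.15
tool_pos: [0.4047, -0.0485, 0.2651]
tool_rot: [3.141, -0.001, -3.14]
contact_force: [-0.3, -0.0, 0.1]
opening: 0.092
grip_force: 0.0
```

```bash
cat >> h.py <<'E'
def weights(c):
    P=pts(c); Z=P[...,2]
    m=(Z>0.006)&(Z<0.05)&(P[...,0]>.37)&(P[...,0]<.48)&(P[...,1]>-.28)&(P[...,1]<.17)
    n,l,st,ce=cv2.connectedComponentsWithStats(m.astype(np.uint8))
    for i in range(1,n):
        if st[i,4]<15: continue
        q=P[l==i]; top=np.percentile(q[:,2],95); t=q[q[:,2]>top-.006]
        t=t[:,:2]; print('weight mean',t.mean(0).round(4),'mid',((t.max(0)+t.min(0))/2).round(4),'diam',np.ptp(t,0).round(3),'n',len(t),'top',top.round(4),'px',ce[i].round())
E
python3 - <<'E'
from h import *
c=cam('wrist'); save(c[0],'w2.png'); weights(c); plan((.53,-.37,.27,np.pi))
c=cam('top'); save(c[0][160:290,190:470],'top2.png',2.8); beam()
E
```

```text
weight mean [ 0.4231 -0.1442] mid [ 0.4233 -0.1445] diam [0.011 0.011] n 63 top 0.0243 px [253. 185.]
weight mean [ 0.4256 -0.0141] mid [ 0.4259 -0.0139] diam [0.011 0.011] n 61 top 0.0244 px [344. 186.]
weight mean [0.4302 0.1207] mid [0.4303 0.1212] diam [0.014 0.014] n 102 top 0.0344 px [439. 190.]
weight mean [ 0.4381 -0.2116] mid [ 0.4383 -0.2123] diam [0.014 0.015] n 100 top 0.0337 px [207. 195.]
weight mean [ 0.4471 -0.0786] mid [ 0.4475 -0.0784] diam [0.016 0.015] n 125 top 0.0412 px [299. 202.]
weight mean [0.4462 0.0533] mid [0.4466 0.0537] diam [0.013 0.014] n 84 top 0.0297 px [391. 200.]
now 17.2 [ 0.4047 -0.0485  0.2651] [ 3.141e+00 -1.000e-03 -3.140e+00]
(0.53, -0.37, 0.27, 3.142) -> [-12.48, -32.17, -0.53] [0.001, -0.001, 0.002] rows>=6.9
tray [0.0666 0.0693] plate [0.0936 0.0956] beam~ -0.096
```

View pics/w2.png

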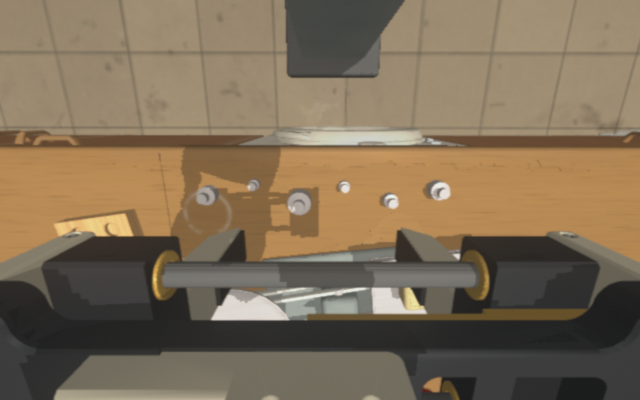

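View pics/top2.png

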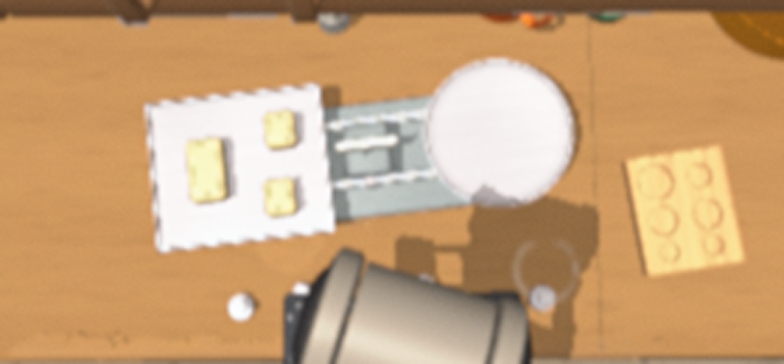

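Call:
play_rows --pt "-12.5 -32 0 0 0 0 1" --pt "-12.5 -32 0 0 0 0 1" --pt "-12.5 -32 0 0 0 0 1" --pt "-12.5 -32 0 0 0 0 1" --pt "-12.5 -32 0 0 0 0 1" --pt "-12.5 -32 0 0 0 0 1" --pt "-12.5 -32 0 0 0 0 1" --pt "-12.5 -32 0 0 0 0 1" --pt "-12.5 -32 0 0 0 0 1" --pt "-12.5 -32 0 0 0 0 1"

```text
time: 18.3
tool_pos: [0.5294, -0.368, 0.2654]
tool_rot: [3.141, -0.001, -3.14]
contact_force: [-0.1, 0.4, 0.3]
opening: 0.0919
grip_force: 0.0
```

Run:
```python
from h import *
c=cam('wrist'); P=pts(c); np.save('Pb.npy',P); save(c[0],'w3.png')
Z=P[...,2]; top=(Z>.0195)&(Z<.03)&(abs(P[...,1]+.37)<.09)&(abs(P[...,0]-.535)<.09)
zt=np.median(Z[top]); print('block top',zt)
box=cv2.minAreaRect((P[top][:,:2]*1000).astype(np.float32)); print(box)
low=(Z<zt-.004)&(Z>zt-.012)&(abs(P[...,1]+.37)<.07)&(abs(P[...,0]-.535)<.075)
n,l,st,ce=cv2.connectedComponentsWithStats(low.astype(np.uint8))
for i in range(1,n):
    if st[i,4]<40: continue
    q=P[l==i]; (a,b),r=cv2.minEnclosingCircle((q[:,:2]*1000).astype(np.float32)); print('hole',q.mean(0).round(4),'circ',round(a,1),round(b,1),'r',round(r,1),st[i],ce[i].round(0))
```

```text
block top 0.022401177453992754
((535.3914184570312, -373.47113037109375), (130.36245727539062, 108.2439956665039), 8.338372230529785)
hole [ 0.4895 -0.3548  0.0145] circ 489.6 -354.9 r 10.2 [323 136  15  16 185] [330. 143.]
hole [ 0.4971 -0.4048  0.0145] circ 497.0 -404.8 r 10.3 [286 142  16  15 181] [294. 149.]
hole [ 0.5245 -0.3497  0.0146] circ 524.3 -349.8 r 15.9 [322 158  23  22 400] [333. 169.]
hole [ 0.5319 -0.3997  0.0145] circ 531.4 -399.4 r 15.9 [287 163  23  22 393] [298. 174.]
hole [ 0.5684 -0.3431  0.0146] circ 567.9 -343.4 r 19.4 [324 186  27  26 533] [337. 199.]
hole [ 0.576  -0.3931  0.0146] circ 575.8 -393.0 r 12.6 [295 196  17  16 230] [303. 204.]
```

View pics/w3.png

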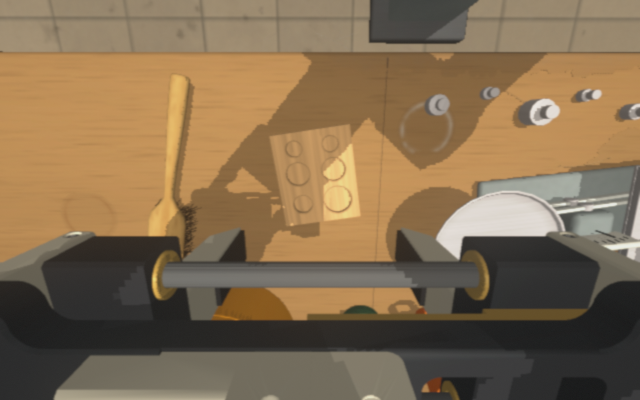

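Call:
play_rows --pt "8.2 29 13 0 0 0 0.5" --pt "8.2 29 13 0 0 0 0.5" --pt "8.2 29 13 0 0 0 0.5" --pt "8.2 29 13 0 0 0 0.5" --pt "8.2 29 13 0 0 0 0.5" --pt "8.2 29 13 0 0 0 0.5" --pt "8.2 29 13 0 0 0 0.5" --pt "8.2 29 13 0 0 0 0.5" --pt "8.2 29 13 0 0 0 0.5" --pt "8.2 29 13 0 0 0 0.5"

```text
time: 19.35
tool_pos: [0.4481, -0.0797, 0.1367]
tool_rot: [-3.141, 0.003, -3.141]
contact_force: [-0.9, -0.7, -0.4]
opening: 0.0457
grip_force: 0.0
```

Run:
```python
from h import *
weights(cam('wrist'))
p=np.pi; plan((.4473,-.0785,.13,p),(.4473,-.0785,.045,p))
```

```text
weight mean [ 0.423  -0.1445] mid [ 0.4231 -0.1447] diam [0.011 0.012] n 142 top 0.0241 px [253. 170.]
weight mean [ 0.4254 -0.0149] mid [ 0.4256 -0.0145] diam [0.011 0.012] n 140 top 0.0245 px [389. 173.]
weight mean [0.4301 0.12  ] mid [0.4305 0.1212] diam [0.015 0.016] n 279 top 0.0342 px [533. 179.]
weight mean [ 0.4382 -0.212 ] mid [ 0.4385 -0.2127] diam [0.014 0.015] n 245 top 0.0338 px [182. 186.]
weight mean [ 0.4469 -0.0792] mid [ 0.4475 -0.0792] diam [0.017 0.017] n 293 top 0.041 px [321. 196.]
weight mean [0.446  0.0523] mid [0.4462 0.053 ] diam [0.013 0.014] n 211 top 0.0293 px [458. 195.]
now 19.4 [ 0.448  -0.0799  0.1366] [-3.141e+00  2.000e-03  3.141e+00]
(0.4473, -0.0785, 0.13, 3.142) -> [0.07, 0.14, 0.66] [-0.001, 0.002, -0.0] rows>=0.1
(0.4473, -0.0785, 0.045, 3.142) -> [0.09, 0.15, 9.16] [-0.001, 0.002, -0.0] rows>=1.8
```

Call:
play_rows --pt "0.05 0.05 4 0 0 0 0.5" --pt "0.05 0.05 7.5 0 0 0 0.5" --pt "0.05 0.05 9.1 0 0 0 0.5" --pt "0.05 0.05 9.1 0 0 0 0.5" --pt "0.05 0.05 9.1 0 0 0 0.1" --pt "0.05 0.05 9.1 0 0 0 0.1" --pt "0.05 0.05 9.1 0 0 0 0.1" --pt "0.05 0.05 9.1 0 0 0 0.1" --pt "0.05 0.05 9.1 0 0 0 0.1" --pt "0.05 0.05 9.1 0 0 0 0.1" --pt "0.05 0.05 9.1 0 0 0 0.1" --pt "0.05 0.05 9.1 0 0 0 0.1" --pt "0.05 0.05 5 0 0 0 0.1" --pt "0.05 0.05 0 0 0 0 0.1" --pt "0.05 0.05 0 0 0 0 0.1" --squeeze 20

```text
time: 20.9
tool_pos: [0.4498, -0.0796, 0.1408]
tool_rot: [-3.138, 0.01, -3.141]
contact_force: [1.5, -0.9, -3.1]
opening: 0.0156
grip_force: 20.0
```

Run:
```python
from h import *
print(robot.observe()['opening'],robot.observe()['grip_force'])
p=np.pi; plan((.568,-.3433,.13,p),(.568,-.3433,.061,p))
```

```text
0.015601897619864899 19.999760500795674
now 20.9 [ 0.4498 -0.0796  0.1408] [-3.138  0.01  -3.141]
(0.568, -0.3433, 0.13, 3.142) -> [-11.79, -26.37, 1.29] [-0.003, 0.01, 0.001] rows>=5.8
(0.568, -0.3433, 0.061, 3.142) -> [-11.72, -26.35, 8.19] [-0.003, 0.01, 0.001] rows>=6.0
```

Call:
play_rows --pt "-4 -26.4 0 0 0 0 0.1" --pt "-4 -26.4 0 0 0 0 0.1" --pt "-4 -26.4 0 0 0 0 0.1" --pt "-4 -26.4 0 0 0 0 0.1" --pt "-4 -26.4 0 0 0 0 0.1" --pt "-12.1 -26.4 0 0 0 0 0.1" --pt "-12.1 -26.4 0 0 0 0 0.1" --pt "-12.1 -26.4 0 0 0 0 0.1" --pt "-12.1 -26.4 0 0 0 0 0.1" --pt "-12.1 -26.4 3 0 0 0 0.1" --pt "-12.1 -26.4 4.5 0 0 0 0.1" --pt "-12.1 -26.4 4.5 0 0 0 0.1" --pt "-12.1 -26.4 4.5 0 0 0 0.1"

```text
time: 22.2
tool_pos: [0.5674, -0.3425, 0.0908]
tool_rot: [3.141, -0.001, -3.141]
contact_force: [0.1, 0.8, -0.7]
opening: 0.0162
grip_force: 20.0
```

Run:
```python
from h import *
p=np.pi; plan((.568,-.3433,.07,p),(.568,-.3433,.060,p))
```

```text
now 22.2 [ 0.5674 -0.3425  0.0908] [ 3.141e+00 -1.000e-03 -3.141e+00]
(0.568, -0.3433, 0.07, 3.142) -> [-0.06, -0.08, 2.08] [0.0, -0.001, 0.0] rows>=0.4
(0.568, -0.3433, 0.06, 3.142) -> [-0.06, -0.08, 3.08] [0.0, -0.001, 0.0] rows>=0.6
```

Call:
play_rows --pt "-0.06 -0.1 1 0 0 0 0.1" --pt "-0.06 -0.1 1.8 0 0 0 0.1" --pt "-0.06 -0.1 2.4 0 0 0 0.1" --pt "-0.06 -0.1 3 0 0 0 0.1" --pt "-0.06 -0.1 3 0 0 0 0.1"

```text
time: 22.7
tool_pos: [0.5682, -0.3437, 0.06]
tool_rot: [3.141, -0.001, -3.141]
contact_force: [0.5, -0.7, -1.8]
opening: 0.0156
grip_force: 20.0
```

Call:
play_rows --pt "0 0 0 0 0 0 0.4" --pt "0 0 0 0 0 0 0.4" --pt "0 0 0 0 0 0 0.4" --pt "0 0 -2 0 0 0 0.4" --pt "0 0 -5 0 0 0 0.4" --pt "0 0 -8 0 0 0 0.5" --pt "13 13.2 -8 0 0 0 0.5" --pt "13 13.2 -8 0 0 0 0.5" --pt "13 13.2 -8 0 0 0 0.5" --pt "13 13.2 -8 0 0 0 0.5" --pt "13 13.2 -8 0 0 0 0.5" --pt "13 13.2 -8 0 0 0 0.5" --pt "13 13.2 -4 0 0 0 0.5" --pt "13 13.2 0 0 0 0 0.5" --pt "13 13.2 0 0 0 0 0.5" --pt "13 13.2 0 0 0 0 0.5"

```text
time: 24.3
tool_pos: [0.4391, -0.2125, 0.0608]
tool_rot: [3.141, -0.0, 3.141]
contact_force: [0.8, 0.2, 0.7]
opening: 0.046
grip_force: 0.0
```

Run:
```python
from h import *
p=np.pi; plan((.4384,-.2122,.038,p)); c=cam('wrist'); weights(c)
c=cam('scene'); save(c[0][150:250,300:460],'s3.png',4)
```

```text
now 24.3 [ 0.4391 -0.2125  0.0608] [ 3.141 -0.     3.141]
(0.4384, -0.2122, 0.038, 3.142) -> [0.07, 0.03, 2.28] [0.0, -0.0, -0.0] rows>=0.5
weight mean [ 0.4225 -0.1461] mid [ 0.4228 -0.1456] diam [0.011 0.012] n 273 top 0.0243 px [417. 203.]
weight mean [ 0.4251 -0.0163] mid [ 0.4254 -0.0152] diam [0.012 0.013] n 360 top 0.0243 px [603. 207.]
weight mean [ 0.4374 -0.2132] mid [ 0.4381 -0.2133] diam [0.015 0.015] n 420 top 0.034 px [320. 224.]
weight mean [ 0.4301 -0.2386] mid [ 0.432 -0.24 ] diam [0.007 0.008] n 52 top 0.0497 px [277. 231.]
weight mean [ 0.4341 -0.1881] mid [ 0.4384 -0.1855] diam [0.021 0.01 ] n 81 top 0.0496 px [363. 237.]
weight mean [ 0.4429 -0.236 ] mid [ 0.4429 -0.236 ] diam [0.012 0.   ] n 28 top 0.0498 px [282. 251.]
```

View pics/s3.png

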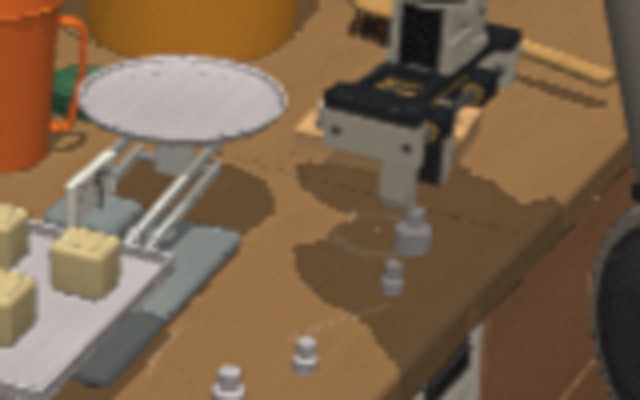

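Call:
play_rows --pt "0.05 0 1.5 0 0 0 0.5" --pt "0.05 0 2.3 0 0 0 0.5" --pt "0.05 0 2.3 0 0 0 0.1" --pt "0.05 0 2.3 0 0 0 0.1" --pt "0.05 0 2.3 0 0 0 0.1" --pt "0.05 0 2.3 0 0 0 0.1" --pt "0.05 0 2.3 0 0 0 0.1" --pt "0.05 0 2.3 0 0 0 0.1" --pt "0.05 0 2.3 0 0 0 0.1" --pt "0.05 0 -2 0 0 0 0.1" --pt "0.05 0 -7 0 0 0 0.1" --pt "0.05 0 -12 0 0 0 0.1" --pt "0.05 0 -12 0 0 0 0.1" --pt "0.05 0 -12 0 0 0 0.1"

```text
time: 25.8
tool_pos: [0.438, -0.2117, 0.1813]
tool_rot: [-3.141, 0.002, -3.141]
contact_force: [-0.1, -0.1, -2.3]
opening: 0.0136
grip_force: 20.0
```

Run:
```python
from h import *
print(robot.observe()['opening'],robot.observe()['contact_force'])
p=np.pi; x,y=pl(.03,0); plan((x,y,.18,p),(x,y,.136,p))
```

```text
0.01360775440415184 [-0.14372007 -0.05312049 -2.32866439]
now 25.8 [ 0.438  -0.2117  0.1813] [-3.141e+00  2.000e-03 -3.141e+00]
(np.float64(0.6368245289191694), np.float64(-0.1597600193288193), 0.18, 3.142) -> [-19.89, 5.19, 0.16] [-0.001, 0.002, 0.0] rows>=4.1
(np.float64(0.6368245289191694), np.float64(-0.1597600193288193), 0.136, 3.142) -> [-19.88, 5.19, 4.56] [-0.001, 0.002, 0.0] rows>=4.2
```

Call:
play_rows --pt "-19.9 5.2 0 0 0 0 0.1" --pt "-19.9 5.2 0 0 0 0 0.1" --pt "-19.9 5.2 0 0 0 0 0.1" --pt "-19.9 5.2 0 0 0 0 0.1" --pt "-19.9 5.2 0 0 0 0 0.1" --pt "-19.9 5.2 0 0 0 0 0.1" --pt "-19.9 5.2 2.5 0 0 0 0.1" --pt "-19.9 5.2 4 0 0 0 0.1" --pt "-19.9 5.2 4.6 0 0 0 0.1" --pt "-19.9 5.2 4.6 0 0 0 0.1" --pt "-19.9 5.2 4.6 0 0 0 0.4" --pt "-19.9 5.2 4.6 0 0 0 0.4" --pt "-19.9 5.2 4.6 0 0 0 0.4" --pt "-19.9 5.2 2.5 0 0 0 0.4" --pt "-19.9 5.2 -1 0 0 0 0.4" --pt "-19.9 5.2 -1 0 0 0 0.5"

```text
time: 27.4
tool_pos: [0.6392, -0.1604, 0.1966]
tool_rot: [-3.138, 0.01, -3.141]
contact_force: [0.7, -0.6, 0.5]
opening: 0.0412
grip_force: 0.0
```

Run:
```python
from h import *
p=np.pi; plan((.4466,.0533,.18,p),(.4466,.0533,.033,p)); beam()
```

```text
now 27.4 [ 0.6392 -0.1604  0.1966] [-3.138  0.01  -3.141]
(0.4466, 0.0533, 0.18, 3.142) -> [19.27, 21.38, 1.4] [-0.004, 0.01, 0.0] rows>=5.8
(0.4466, 0.0533, 0.033, 3.142) -> [19.41, 21.44, 16.1] [-0.004, 0.01, 0.0] rows>=6.6
tray [0.0664 0.0691] plate [0.0938 0.0956] beam~ -0.098
```

Call:
play_rows --pt "19.1 21.3 0 0 0 0 0.5" --pt "19.1 21.3 0 0 0 0 0.5" --pt "19.1 21.3 0 0 0 0 0.5" --pt "19.1 21.3 0 0 0 0 0.5" --pt "19.1 21.3 0 0 0 0 0.5" --pt "19.1 21.3 0 0 0 0 0.5" --pt "19.1 21.3 0 0 0 0 0.5" --pt "19.1 21.3 5 0 0 0 0.5" --pt "19.1 21.3 10 0 0 0 0.5" --pt "19.1 21.3 12 0 0 0 0.5" --pt "19.1 21.3 12 0 0 0 0.5" --pt "19.1 21.3 12 0 0 0 0.5"

```text
time: 28.65
tool_pos: [0.4464, 0.053, 0.0709]
tool_rot: [3.142, -0.0, 3.141]
contact_force: [-0.4, -1.1, 0.0]
opening: 0.046
grip_force: 0.0
```

Run:
```python
from h import *
p=np.pi; plan((.4464,.0530,.033,p))
```

```text
now 28.65 [0.4464 0.053  0.0709] [ 3.142 -0.     3.141]
(0.4464, 0.053, 0.033, 3.142) -> [-0.0, 0.0, 3.79] [0.0, -0.0, -0.0] rows>=0.8
```

Call:
play_rows --pt "0 0 2.5 0 0 0 0.5" --pt "0 0 3.8 0 0 0 0.5" --pt "0 0 3.8 0 0 0 0.1" --pt "0 0 3.8 0 0 0 0.1" --pt "0 0 3.8 0 0 0 0.1" --pt "0 0 3.8 0 0 0 0.1" --pt "0 0 3.8 0 0 0 0.1" --pt "0 0 3.8 0 0 0 0.1" --pt "0 0 3.8 0 0 0 0.1" --pt "0 0 -1 0 0 0 0.1" --pt "0 0 -6 0 0 0 0.1" --pt "0 0 -11 0 0 0 0.1" --pt "0 0 -11 0 0 0 0.1"

```text
time: 29.95
tool_pos: [0.449, 0.0533, 0.1867]
tool_rot: [-3.141, 0.012, -3.141]
contact_force: [0.8, -0.2, -1.2]
opening: 0.0126
grip_force: 20.0
```

Call:
play_rows --pt "-15.7 -22.6 0 0 0 0 0.1" --pt "-15.7 -22.6 0 0 0 0 0.1" --pt "-15.7 -22.6 0 0 0 0 0.1" --pt "-15.7 -22.6 0 0 0 0 0.1" --pt "-15.7 -22.6 0 0 0 0 0.1" --pt "-15.7 -22.6 0 0 0 0 0.1" --pt "-15.7 -22.6 0 0 0 0 0.1" --pt "-15.7 -22.6 2.5 0 0 0 0.1" --pt "-15.7 -22.6 4.3 0 0 0 0.1" --pt "-15.7 -22.6 5 0 0 0 0.1" --pt "-15.7 -22.6 5 0 0 0 0.1"

```text
time: 31.05
tool_pos: [0.6019, -0.1716, 0.1294]
tool_rot: [3.14, -0.003, -3.141]
contact_force: [-0.2, 0.4, -0.6]
opening: 0.013
grip_force: 20.0
```

Call:
play_rows --pt "0 0 0 0 0 0 0.38" --pt "0 0 0 0 0 0 0.38" --pt "0 0 0 0 0 0 0.38" --pt "0 0 -2 0 0 0 0.4" --pt "0 0 -5 0 0 0 0.4" --pt "18 2.9 -5 0 0 0 0.5" --pt "18 2.9 -5 0 0 0 0.5" --pt "18 2.9 -5 0 0 0 0.5" --pt "18 2.9 -5 0 0 0 0.5" --pt "18 2.9 -5 0 0 0 0.5" --pt "18 2.9 -5 0 0 0 0.5" --pt "18 2.9 0 0 0 0 0.5" --pt "18 2.9 5 0 0 0 0.5" --pt "18 2.9 6.6 0 0 0 0.5" --pt "18 2.9 6.6 0 0 0 0.5" --pt "18 2.9 6.6 0 0 0 0.5"

```text
time: 32.65
tool_pos: [0.4242, -0.1442, 0.065]
tool_rot: [-3.141, 0.001, -3.141]
contact_force: [-0.3, -0.1, 0.9]
opening: 0.0458
grip_force: 0.0
```

Run:
```python
from h import *
p=np.pi; plan((.423,-.1447,.028,p)); beam(); beam()
c=cam('scene'); save(c[0][150:250,300:460],'s4.png',4)
```

```text
now 32.65 [ 0.4242 -0.1442  0.065 ] [-3.141e+00  1.000e-03 -3.141e+00]
(0.423, -0.1447, 0.028, 3.142) -> [0.13, -0.05, 3.7] [-0.0, 0.001, 0.001] rows>=0.7
tray [0.075  0.0769] plate [0.0849 0.0869] beam~ -0.035
tray [0.0748 0.077 ] plate [0.0846 0.0866] beam~ -0.035
```

View pics/s4.png

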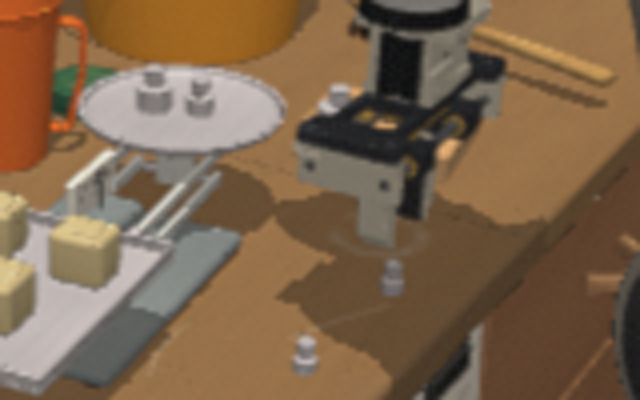

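Call:
play_rows --pt "0.1 -0.05 2.5 0 0 0 0.5" --pt "0.1 -0.05 3.7 0 0 0 0.5" --pt "0.1 -0.05 3.7 0 0 0 0.5" --pt "0.1 -0.05 3.7 0 0 0 0.05" --pt "0.1 -0.05 3.7 0 0 0 0.05" --pt "0.1 -0.05 3.7 0 0 0 0.05" --pt "0.1 -0.05 3.7 0 0 0 0.05" --pt "0.1 -0.05 3.7 0 0 0 0.05" --pt "0.1 -0.05 3.7 0 0 0 0.05" --pt "0.1 -0.05 3.7 0 0 0 0.05" --pt "0.1 -0.05 3.7 0 0 0 0.05" --pt "0.1 -0.05 -1 0 0 0 0.05" --pt "0.1 -0.05 -6 0 0 0 0.05" --pt "0.1 -0.05 -10 0 0 0 0.05" --pt "0.1 -0.05 -10 0 0 0 0.05" --pt "0.1 -0.05 -10 0 0 0 0.05"

```text
time: 34.4
tool_pos: [0.4219, -0.1441, 0.165]
tool_rot: [-3.141, 0.001, -3.141]
contact_force: [0.0, -0.0, -0.3]
opening: 0.0102
grip_force: 19.9
```

Run:
```python
from h import *
p=np.pi; x,y=pl(-.035,-.02); plan((x,y,.165,p),(x,y,.117,p)); print(robot.observe()['opening'])
```

```text
now 34.4 [ 0.4219 -0.1441  0.165 ] [-3.141e+00  1.000e-03 -3.141e+00]
(np.float64(0.5743647033750894), np.float64(-0.18666299672915712), 0.165, 3.142) -> [-15.25, -4.26, 0.03] [-0.001, 0.001, 0.0] rows>=3.2
(np.float64(0.5743647033750894), np.float64(-0.18666299672915712), 0.117, 3.142) -> [-15.24, -4.25, 4.83] [-0.001, 0.001, 0.0] rows>=3.3
0.010159417387333178
```

Call:
play_rows --pt "-15.3 -4.3 0 0 0 0 0.05" --pt "-15.3 -4.3 0 0 0 0 0.05" --pt "-15.3 -4.3 0 0 0 0 0.05" --pt "-15.3 -4.3 0 0 0 0 0.05" --pt "-15.3 -4.3 0 0 0 0 0.05" --pt "-15.3 -4.3 2.5 0 0 0 0.05" --pt "-15.3 -4.3 4 0 0 0 0.05" --pt "-15.3 -4.3 4.8 0 0 0 0.05" --pt "-15.3 -4.3 4.8 0 0 0 0.05" --pt "-15.3 -4.3 4.8 0 0 0 0.3" --pt "-15.3 -4.3 4.8 0 0 0 0.3" --pt "-15.3 -4.3 4.8 0 0 0 0.3" --pt "-15.3 -4.3 2.5 0 0 0 0.3" --pt "-15.3 -4.3 0 0 0 0 0.3" --pt "-0.4 12.9 0 0 0 0 0.5" --pt "-0.4 12.9 0 0 0 0 0.5" --pt "-0.4 12.9 0 0 0 0 0.5" --pt "-0.4 12.9 0 0 0 0 0.5" --pt "-0.4 12.9 0 0 0 0 0.5" --pt "-0.4 12.9 0 0 0 0 0.5"

```text
time: 36.4
tool_pos: [0.4234, -0.0129, 0.1653]
tool_rot: [3.141, -0.001, -3.139]
contact_force: [0.3, -0.2, 0.5]
opening: 0.046
grip_force: 0.0
```

Run:
```python
from h import *
p=np.pi; plan((.4256,-.0145,.028,p));weights(cam('wrist')); beam()
```

```text
now 36.4 [ 0.4234 -0.0129  0.1653] [ 3.141e+00 -1.000e-03 -3.139e+00]
(0.4256, -0.0145, 0.028, 3.142) -> [-0.23, -0.17, 13.73] [0.001, -0.001, 0.003] rows>=2.7
weight mean [ 0.4253 -0.0142] mid [ 0.4259 -0.014 ] diam [0.011 0.012] n 106 top 0.0244 px [319. 191.]
weight mean [0.4299 0.1207] mid [0.4303 0.1216] diam [0.015 0.015] n 186 top 0.0343 px [445. 196.]
tray [0.0798 0.0817] plate [0.0799 0.0819] beam~ -0.001
```

Call:
play_rows --pt "-0.2 -0.15 5 0 0 0 0.5" --pt "-0.2 -0.15 10 0 0 0 0.5" --pt "-0.2 -0.15 12.5 0 0 0 0.5" --pt "-0.2 -0.15 13.7 0 0 0 0.5" --pt "-0.2 -0.15 13.7 0 0 0 0.5" --pt "-0.2 -0.15 13.7 0 0 0 0.3"

```text
time: 37.1
tool_pos: [0.4288, -0.0174, 0.0278]
tool_rot: [-3.141, 0.001, 3.141]
contact_force: [-1.0, 0.3, 1.0]
opening: 0.0412
grip_force: 0.0
```

Run:
```python
from h import *
p=np.pi; plan((.4257,-.0143,.028,p))
```

```text
now 37.1 [ 0.4288 -0.0174  0.0278] [-3.141e+00  1.000e-03  3.141e+00]
(0.4257, -0.0143, 0.028, 3.142) -> [0.31, 0.31, -0.02] [-0.0, 0.001, -0.001] rows>=0.1
```

Call:
play_rows --pt "0.3 0.3 0 0 0 0 0.5" --pt "0.3 0.3 0 0 0 0 0.5" --pt "0.3 0.3 0 0 0 0 0.5" --pt "0.3 0.3 0 0 0 0 0.5"

```text
time: 37.5
tool_pos: [0.4252, -0.0137, 0.0282]
tool_rot: [-3.141, 0.001, -3.141]
contact_force: [-0.3, -0.2, 0.5]
opening: 0.046
grip_force: 0.0
```

Call:
play_rows --pt "0 0 0 0 0 0 0.05" --pt "0 0 0 0 0 0 0.05" --pt "0 0 0 0 0 0 0.05" --pt "0 0 0 0 0 0 0.05" --pt "0 0 0 0 0 0 0.05" --pt "0 0 0 0 0 0 0.05" --pt "0 0 0 0 0 0 0.05" --pt "0 0 0 0 0 0 0.05"

```text
time: 38.3
tool_pos: [0.4248, -0.0136, 0.0277]
tool_rot: [3.141, -0.0, -3.141]
contact_force: [-0.7, 0.1, 0.0]
opening: 0.011
grip_force: 19.7
```

Call:
play_rows --pt "0 0 -4 0 0 0 0.05" --pt "0 0 -9 0 0 0 0.05" --pt "-6.4 -34.1 -9 0 0 0 0.05" --pt "-6.4 -34.1 -9 0 0 0 0.05" --pt "-6.4 -34.1 -9 0 0 0 0.05" --pt "-6.4 -34.1 -9 0 0 0 0.05" --pt "-6.4 -34.1 -9 0 0 0 0.05" --pt "-6.4 -34.1 -9 0 0 0 0.05" --pt "-6.4 -34.1 -9 0 0 0 0.05" --pt "-6.4 -34.1 -9 0 0 0 0.05" --pt "-6.4 -34.1 -9 0 0 0 0.05" --pt "-6.4 -34.1 -5 0 0 0 0.05" --pt "-6.4 -34.1 -3.5 0 0 0 0.05" --pt "-6.4 -34.1 -3.5 0 0 0 0.05" --pt "-6.4 -34.1 -3.5 0 0 0 0.05" --pt "-6.4 -34.1 -3.5 0 0 0 0.05"

```text
time: 39.9
tool_pos: [0.4897, -0.3545, 0.0642]
tool_rot: [-3.14, 0.002, -3.141]
contact_force: [0.2, 0.4, 0.0]
opening: 0.0104
grip_force: 19.8
```

Run:
```python
from h import *
p=np.pi; plan((.4889,-.3549,.043,p))
c=cam('wrist'); save(c[0][100:300,200:440],'w5.png',3)
```

```text
now 39.9 [ 0.4897 -0.3545  0.0642] [-3.140e+00  2.000e-03 -3.141e+00]
(0.4889, -0.3549, 0.043, 3.142) -> [0.08, -0.03, 2.12] [-0.001, 0.002, 0.001] rows>=0.4
```

View pics/w5.png

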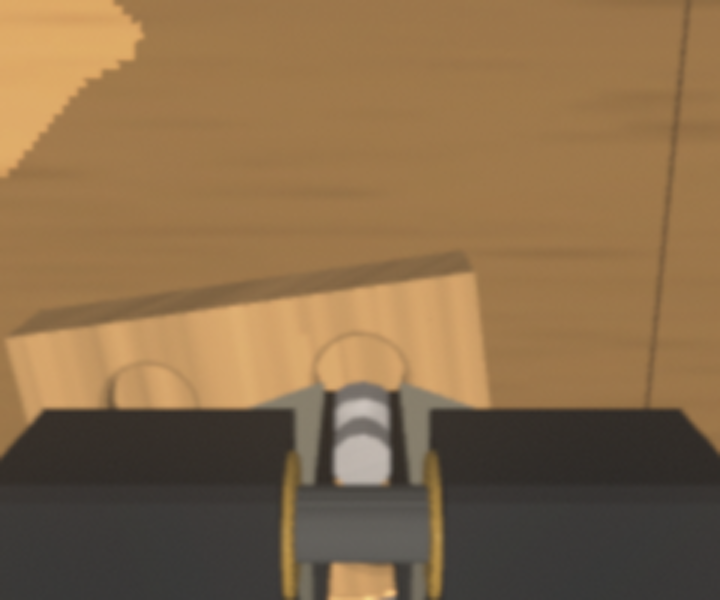

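Call:
play_rows --pt "0.04 0 0.8 0 0 0 0.05" --pt "0.04 0 1.5 0 0 0 0.05" --pt "0.04 0 2.05 0 0 0 0.05" --pt "0.04 0 2.05 0 0 0 0.05" --pt "0.04 0 2.05 0 0 0 0.05"

```text
time: 40.45
tool_pos: [0.4883, -0.3545, 0.0417]
tool_rot: [3.141, -0.0, -3.142]
contact_force: [-0.4, -0.4, 0.1]
opening: 0.0106
grip_force: 20.3
```

Call:
play_rows --pt "0 0 0 0 0 0 0.3" --pt "0 0 0 0 0 0 0.3" --pt "0 0 0 0 0 0 0.3" --pt "0 0 -2 0 0 0 0.3" --pt "0 0 -6 0 0 0 0.4" --pt "5.8 47.5 -10 0 0 0 0.5" --pt "5.8 47.5 -10 0 0 0 0.5" --pt "5.8 47.5 -10 0 0 0 0.5" --pt "5.8 47.5 -10 0 0 0 0.5" --pt "5.8 47.5 -10 0 0 0 0.5" --pt "5.8 47.5 -10 0 0 0 0.5" --pt "5.8 47.5 -10 0 0 0 0.5" --pt "5.8 47.5 -10 0 0 0 0.5" --pt "5.8 47.5 -10 0 0 0 0.5" --pt "5.8 47.5 -10 0 0 0 0.5" --pt "5.8 47.5 -10 0 0 0 0.5" --pt "5.8 47.5 -6 0 0 0 0.5" --pt "5.8 47.5 -2.5 0 0 0 0.5" --pt "5.8 47.5 -2.5 0 0 0 0.5" --pt "5.8 47.5 -2.5 0 0 0 0.5"

```text
time: 42.45
tool_pos: [0.4305, 0.1198, 0.0675]
tool_rot: [-3.141, -0.001, 3.141]
contact_force: [0.3, 0.6, 0.6]
opening: 0.0461
grip_force: 0.0
```

Run:
```python
from h import *
p=np.pi; weights(cam('wrist')); plan((.4302,.121,.038,p)); beam()
```

```text
weight mean [0.4295 0.1215] mid [0.4302 0.1214] diam [0.015 0.014] n 399 top 0.034 px [324. 221.]
now 42.5 [0.4313 0.12   0.0683] [3.141e+00 1.000e-03 3.141e+00]
(0.4302, 0.121, 0.038, 3.142) -> [0.11, 0.1, 3.03] [0.0, 0.001, -0.0] rows>=0.6
tray [0.0797 0.0817] plate [0.0799 0.0817] beam~ -0.0
```

Call:
play_rows --pt "0.1 0.1 1.5 0 0 0 0.5" --pt "0.1 0.1 3 0 0 0 0.5" --pt "0.1 0.1 3 0 0 0 0.5" --pt "0.1 0.1 3 0 0 0 0.5" --pt "0.1 0.1 3 0 0 0 0.1" --pt "0.1 0.1 3 0 0 0 0.1" --pt "0.1 0.1 3 0 0 0 0.1" --pt "0.1 0.1 3 0 0 0 0.1" --pt "0.1 0.1 3 0 0 0 0.1" --pt "0.1 0.1 3 0 0 0 0.1" --pt "0.1 0.1 3 0 0 0 0.1" --pt "0.1 0.1 3 0 0 0 0.1"

```text
time: 43.75
tool_pos: [0.4295, 0.1214, 0.0373]
tool_rot: [3.141, 0.0, -3.141]
contact_force: [-0.8, 0.3, 2.7]
opening: 0.0137
grip_force: 20.0
```

Run:
```python
from h import *
p=np.pi; plan((.5243,-.3498,.13,p)); print(robot.observe()['opening'])
```

```text
now 43.75 [0.4295 0.1214 0.0373] [ 3.141  0.    -3.141]
(0.5243, -0.3498, 0.13, 3.142) -> [-9.47, -47.12, -9.27] [0.0, 0.0, 0.0] rows>=9.8
0.013679791543686008
```

Call:
play_rows --pt "0 0 -5 0 0 0 0.1" --pt "0 0 -10 0 0 0 0.1" --pt "-2 -47.1 -13 0 0 0 0.1" --pt "-2 -47.1 -13 0 0 0 0.1" --pt "-2 -47.1 -13 0 0 0 0.1" --pt "-2 -47.1 -13 0 0 0 0.1" --pt "-2 -47.1 -13 0 0 0 0.1" --pt "-2 -47.1 -13 0 0 0 0.1" --pt "-2 -47.1 -13 0 0 0 0.1" --pt "-2 -47.1 -13 0 0 0 0.1" --pt "-2 -47.1 -13 0 0 0 0.1" --pt "-2 -47.1 -13 0 0 0 0.1" --pt "-9.4 -47.1 -13 0 0 0 0.1" --pt "-9.4 -47.1 -13 0 0 0 0.1" --pt "-9.4 -47.1 -13 0 0 0 0.1" --pt "-9.4 -47.1 -8 0 0 0 0.1" --pt "-9.4 -47.1 -4.5 0 0 0 0.1" --pt "-9.4 -47.1 -4.5 0 0 0 0.1" --pt "-9.4 -47.1 -4.5 0 0 0 0.1" --pt "-9.4 -47.1 -4.5 0 0 0 0.1"

```text
time: 45.75
tool_pos: [0.5243, -0.3506, 0.0846]
tool_rot: [-3.139, 0.003, -3.142]
contact_force: [-0.0, 0.0, -1.6]
opening: 0.0138
grip_force: 20.0
```

Run:
```python
from h import *
p=np.pi; plan((.5240,-.3498,.053,p))
```

```text
now 45.75 [ 0.5243 -0.3506  0.0846] [-3.139e+00  3.000e-03 -3.142e+00]
(0.524, -0.3498, 0.053, 3.142) -> [0.04, 0.09, 3.16] [-0.002, 0.003, 0.0] rows>=0.6
```

Call:
play_rows --pt "0.02 0.07 1 0 0 0 0.1" --pt "0.02 0.07 2 0 0 0 0.1" --pt "0.02 0.07 2.6 0 0 0 0.1" --pt "0.02 0.07 3 0 0 0 0.1" --pt "0.02 0.07 3 0 0 0 0.1" --pt "0.02 0.07 3 0 0 0 0.1"

```text
time: 46.35
tool_pos: [0.5234, -0.3489, 0.0521]
tool_rot: [3.142, 0.0, -3.141]
contact_force: [0.0, -0.7, -1.2]
opening: 0.0138
grip_force: 20.0
```

Call:
play_rows --pt "0 0 0 0 0 0 0.3" --pt "0 0 0 0 0 0 0.3" --pt "0 0 0 0 0 0 0.3" --pt "0 0 -2 0 0 0 0.3" --pt "0 0 -6 0 0 0 0.4" --pt "0 -2 -11 0 0 0 0.5" --pt "0 -2 -16 0 0 0 0.5" --pt "0 -2 -21 0 0 0 0.5" --pt "0 -2 -21 0 0 0 0.5" --pt "0 -2 -21 0 0 0 0.5" --pt "0 -2 -21 0 0 0 0.5"

```text
time: 47.45
tool_pos: [0.5228, -0.3685, 0.2607]
tool_rot: [3.14, -0.002, -3.141]
contact_force: [-0.4, 0.0, -1.0]
opening: 0.0462
grip_force: 0.0
```

Run:
```python
from h import *
c=cam('wrist'); P=pts(c); Z=P[...,2]
for n,h,H in (('200',(.568,-.3433),.040),('100',(.5243,-.3498),.033),('20',(.4895,-.3548),.023)):
    m=(np.hypot(P[...,0]-h[0],P[...,1]-h[1])<.018)&(Z>.026)&(Z<.07)
    top=np.percentile(Z[m],95); t=P[m&(Z>top-.005)]; print(n,'top',top.round(4),'expect',.0142+H,'knob',t[:,:2].mean(0).round(4),h)
beam()
s=cam('scene'); a=s[0][150:250,300:460]; b=c[0][100:225,240:440]
save(np.vstack([cv2.resize(a,(480,300)),cv2.resize(b,(480,300))]),'fin.png')
t=cam('top'); soap=pts(t);
```

```text
200 top 0.0551 expect 0.0542 knob [ 0.5676 -0.3439] (0.568, -0.3433)
100 top 0.0482 expect 0.047200000000000006 knob [ 0.5243 -0.3486] (0.5243, -0.3498)
20 top 0.0384 expect 0.0372 knob [ 0.4895 -0.3545] (0.4895, -0.3548)
tray [0.0799 0.0818] plate [0.0799 0.082 ] beam~ -0.0
```

View pics/fin.png

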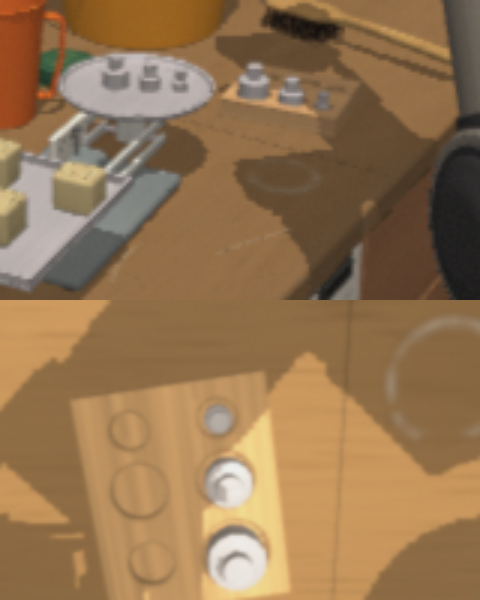

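```bash
python3 -c "
from cell import robot
print(robot.hand_in())"
```

```text
the job is handed in; nothing more can be done
None
```

The soap weighs about 170 g: all three pieces found (one whole bar, two halves) lie on the tray against 100 + 50 + 20 g with the beam level, the unused 200, 100 and 20 g weights stand fully down in their holes in the block, and the job is handed in.

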